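# Lock down the vacuum chamber lid and crack open its valve

## Task

Lock the lid of the round vacuum chamber: turn its three black T-bar knobs clockwise until each is hard against its end stop, beginning with the one opposite the lid's hinge and then the two at the sides, in either order. Then, with the lid locked and not before, raise the lever of the vacuum valve until it stands straight up, without letting it swing over to the other side. Leave the tools and other loose things lying on the bench where they are.

Things in the scene. Friction and masses are not known exactly. Their poses are not given: they have to be found in the camera images.
- chamber: round vacuum chamber fixed to the bench, at any yaw; flat aluminium lid 224 mm across, its top 92 mm above the bench. Origin: centre of the underside, z up. The hinge (dark barrel, 80 mm wide) is on its +x side, 130 mm out. Knobs stand on the lid 85 mm from the centre, on the -x side (across from the hinge), +y and -y. A low gauge (48 mm across, 12 mm high) is in the middle
- knob_mid (a joint): knob across the lid from its hinge (rad): 0 = fully slack, grows as the knob turns clockwise seen from above, 1.55 = its end stop (home), where the bar points at the lid's centre; it stays where it is left and starts between 0.1 and 0.6
- knob_left (a joint): knob on the chamber's +y side (rad): 0 = fully slack, grows as the knob turns clockwise seen from above, 1.55 = its end stop (home), where the bar points at the lid's centre; it stays where it is left and starts between 0.1 and 0.6
- knob_right (a joint): knob on the chamber's -y side (rad): 0 = fully slack, grows as the knob turns clockwise seen from above, 1.55 = its end stop (home), where the bar points at the lid's centre; it stays where it is left and starts between 0.1 and 0.6
- knob_mid_grip (a point): centre of the black T-bar of the knob across from the hinge: bar 50 mm long, 15 mm wide, 24 mm tall; this point is 116 mm above the bench, 24 mm above the lid and 12 mm below the bar's top, on the turning axis; its x axis runs along the bar, its z axis up
- knob_left_grip (a point): centre of the black T-bar of the knob on the chamber's +y side: bar 50 mm long, 15 mm wide, 24 mm tall; this point is 116 mm above the bench, 24 mm above the lid and 12 mm below the bar's top, on the turning axis; its x axis runs along the bar, its z axis up
- knob_right_grip (a point): centre of the black T-bar of the knob on the chamber's -y side: bar 50 mm long, 15 mm wide, 24 mm tall; this point is 116 mm above the bench, 24 mm above the lid and 12 mm below the bar's top, on the turning axis; its x axis runs along the bar, its z axis up
- valve: vacuum valve fixed to the bench to the left or right of the chamber: grey block on an 85 x 75 mm foot, 57 mm high, short brass pipe on its +x side. Origin: centre of its underside; z up. The lever swings about its y axis
- lever_pivot (a point): the lever's hinge axis, 45 mm above the bench; the axis is the valve's y axis
- lever (a joint): valve lever (rad): 0 = straight up, negative = leaning to the valve's -x side (shut; starts between -1.0 and -0.6), positive = leaning to its +x side over the brass pipe; stops at -1.1 and 1.1; it stays where it is left
- lever_ball (a point): centre of the black ball (26 mm diameter) at the end of the thin steel lever, 85 mm from the hinge axis
- jar: closed amber glass jar, 52 mm diameter, 65 mm tall; a bystander; origin at the centre of its underside
- pliers: pliers with dark grips lying flat, 130 mm long, 12 mm high; a bystander; origin at the rivet, on the bench
- file: small file with a wooden handle lying flat, 180 mm long; a bystander; origin near its middle
- hammer: small hammer lying flat, 220 mm long; a bystander
- star1: small silver star, 34 mm across, 4 mm thick, on the bench; a bystander; origin at its centre
- star2: second silver star, like the first; a bystander
Things that resemble listed ones, but are neither listed nor needed, are in the scene too. What is shaped like the valve but blue or pink is not meant.

How it is judged (in metres and radians):
On the way, in this order (a step that is already met when the one before it is completed fails the run):
1. the knob opposite the hinge is home while both side knobs are not yet (value of joint knob_mid above 1.44 rad and not (value of joint knob_left above 1.44 rad) and not (value of joint knob_right above 1.44 rad)), for 0.2 s.
2. all three knobs are home (value of joint each of knob_mid, knob_left, knob_right above 1.44 rad), for 0.2 s.
3. the lever stands straight up (value of joint lever between -0.13 and 0.13 rad), for 0.2 s.
At the end, for the whole second after the job is handed in: all three knobs are within 0.11 rad (6 degrees) of their end stops and the lever stands still within 0.13 rad (7 degrees) of straight up (all of step 2 and all of step 3 and velocity of joint lever between -0.05 and 0.05 rad/s); the robot touches nothing.
It fails at once if the lever was raised (to within 0.4 rad of upright) before all three knobs were home (value of joint lever above -0.4 rad and not (value of joint each of knob_mid, knob_left, knob_right above 1.44 rad)).
It fails at once if the lever swung over to the other side (more than 0.4 rad past upright) (value of joint lever above 0.4 rad).
It fails at once if a loose thing on the bench was moved by more than 30 mm (distance of any of jar, pliers, file, hammer, star1, star2 from where it was at the start of the episode above 0.03 m).
It also fails if it takes over 61 s, if anything falls off the work surface, if the arm or the gripper's body presses on something with over 40 N, if the wrist force passes 120 N, or if a joint passes its speed limit or range.

## Robot

A 6-joint arm with a two-finger parallel gripper is mounted at the origin on the work surface. World frame = base frame: x ahead of the robot, y to its left, z up, the work surface at z = 0. Lengths are in mm, angles in rad, forces in N, time in s.
With the tool pointing down it reaches from about 300 to 775 mm from the base axis. Payload 14.6 kg.
Tool frame: the origin (TCP) lies at the very end of the fingers, on their centre line; the grasp point (between the pads) lies 19 mm behind it; z points along the fingers, y is the line along which they close (so a half turn about z gives the same grasp; the last joint's range is limited). The gripper opens to 94 mm and grips with 3 to 60 N. Pads are 16 mm wide; open, the fingers measure 119 mm over their backs; the gripper's body (75 mm by 177 mm) begins 78 mm behind the grasp point.
Start: joints at [1.274, 0.3, 1.521, -0, 1.321, -0.067], TCP at [125.279, 535.532, 205.446] pointing down, gripper open.
Joint ranges: [-3.03, 3.03], [-0.79, 2.21], [0.23, 2.52], [-1.04, 4.18], [0, 3.07], [-2.55, 2.55]. Speed limits (rad/s): [2.22, 2.22, 2.57, 3.14, 3.14, 3.14].

## Interface

Orientations are given as [roll, pitch, yaw] about the fixed x, y, z axes, in that order (R = Rz(yaw) Ry(pitch) Rx(roll)).
In Python, from cell import manip gives the robot as it stands.
- The arm moves only by the tool servo_tool, never from a script. Its argument "rows" is a list of rows, each a list of 7 numbers: the turn, a rotation vector about the world's x, y, z in degrees, then the shift along the world's x, y, z in mm, then the closure, from 0 (fully open) to 1 (shut). In form: [[rx, ry, rz, dx, dy, dz, fingers], ...]. A call has 1 to 20 rows; each row shifts and turns the commanded pose from where the row before left it; what a row does not reach is not made up. A row lasts 1/8 s, in which the tool goes at most 62.5 mm and 10.7 degrees, less where a joint would pass 70% of its speed; a pose out of reach is approached as far as the arm can. A call with a gripper value outside its range is refused whole. The fingers move at their own pace and stop on an object; "grip_force" is the grip in N (left out, the last holds). Time passes only in rows, so rows that do not move let the fingers close. It gives the time, the measured TCP pose, the force, the opening and the grip force at its end, in the units of the state.
- manip.read_state(): the state, without advancing time (a new reading comes with each control period).
- manip.camera(name): name is "scene" or "top"; returns the picture (420x560x3 uint8, red, green, blue); there is no depth.
- manip.camera_info(name): a dict with "fx", "fy", "cx", "cy" (pixels), "position" and "rotation" of the camera in the world. Camera axes: x right, y down, z forward; pixel columns grow to the right and rows downward; lengths in mm; the calibration is good to about 2 mm. A picture is of the moment at which its call begins. camera_info takes no time and is no camera call.
- manip.sign_off(): hands the job in; it is judged then, once.
The state is a dict: "clock": time; "joints": joint angles; "qd": joint speeds; "effort": joint torques, N m; "eef_pos": TCP position; "eef_rot": TCP orientation; "wrist_force": force on the tool from outside, world axes, zero at the start; "moment": the same for the moment, N m; "finger_gap": finger opening in mm; "finger_force": force on a finger pad.
Only numpy, scipy, OpenCV 4.12 (cv2) and the standard library are available. Lean on these libraries where they do the work, as an engineer would, in place of code of your own. Each camera call takes 0.05 s, during which the arm holds its last target. There are 200 camera calls.

## Working session

There is one attempt and no reset: what is moved stays moved. The work goes in short steps, Python scripts to look and compute and a tool call to move; the robot and the scene stay as the last step left them, time stands still between calls to the robot, and variables do not carry over. Pictures are saved under pics/ and viewed, at most 10 in all, crops included, and the job is handed in when it is done.

Besides the shell and the picture viewer there is one more tool, called after "Call:" by a JSON object that holds its "method" and its "body", one argument or row to a line. servo_tool: Moves the arm, as the interface text tells. Its arguments: {"type":"object","properties":{"rows":{"type":"array","items":{"type":"array","items":{"type":"number"}}},"grip_force":{"type":"number"}},"required":["rows"]}

```bash
mkdir -p pics
python3 - <<'E'
from cell import manip
import cv2
for n in("scene","top"):
    im=manip.camera(n); cv2.imwrite(f"pics/{n}0.png",cv2.cvtColor(im,cv2.COLOR_RGB2BGR)); print(manip.camera_info(n))
print(manip.read_state())
E
```

```text
{'fx': 508.06736705397896, 'fy': 508.06736705397896, 'cx': 271.97040322163684, 'cy': 205.70437972395757, 'position': array([1403.44006236,  276.43260605,  951.76871832]), 'rotation': array([-2.31071296, -0.02021702,  2.00511315])}
{'fx': 524.8281691347429, 'fy': 524.8281691347429, 'cx': 271.6579400214508, 'cy': 210.68705027794388, 'position': array([ 408.7687374 , -108.52041577, 1719.95098321]), 'rotation': array([-3.05391649e+00, -2.25000328e-03, -1.58853640e+00])}
{'clock': 0.1, 'joints': array([ 1.27437302e+00,  3.00426563e-01,  1.52155256e+00, -1.80829963e-05,
        1.32068702e+00, -6.65840533e-02]), 'qd': array([ 0.0019369 , -0.00221181, -0.00066815,  0.00037256,  0.00076529,
        0.00020132]), 'effort': array([-2.08204224e-04, -5.32631993e+01, -3.53285229e+01,  7.09128915e-02,
        2.34872365e-02, -8.33913828e-05]), 'eef_pos': array([125.2281092 , 535.29990871, 204.92282304]), 'eef_rot': array([-3.14052038e+00, -5.39476404e-05,  2.91175786e+00]), 'wrist_force': array([-0.6736114 , -0.11574357, -0.10046706]), 'moment': array([ 0.08089429, -0.03135428, -0.00991891]), 'finger_force': 0.0, 'finger_gap': 93.89184853177042}
```

View pics/top0.png

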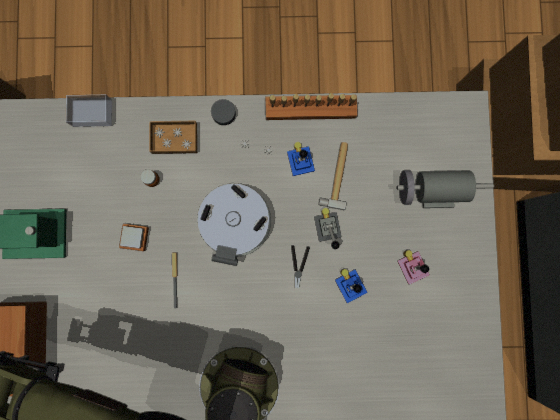

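View pics/scene0.png

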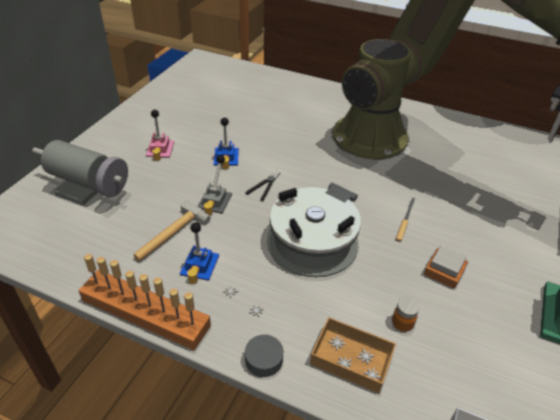

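The top view shows the chamber at about (234,218), with its hinge at (227,256). The knobs are at (238,190), (206,213) and (260,223). The grey valve is at (327,228), its ball at (336,245) and its brass pipe at (325,213). Next I'll enlarge both views.

Run:
```python
import cv2
im=cv2.imread("pics/top0.png")
c=im[170:275,190:350]; cv2.imwrite("pics/topc.png",cv2.resize(c,None,fx=5,fy=5,interpolation=cv2.INTER_CUBIC))
im=cv2.imread("pics/scene0.png")
c=im[150:270,195:370]; cv2.imwrite("pics/scenec.png",cv2.resize(c,None,fx=4.5,fy=4.5,interpolation=cv2.INTER_CUBIC))
```

```text
(no output)
```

View pics/topc.png

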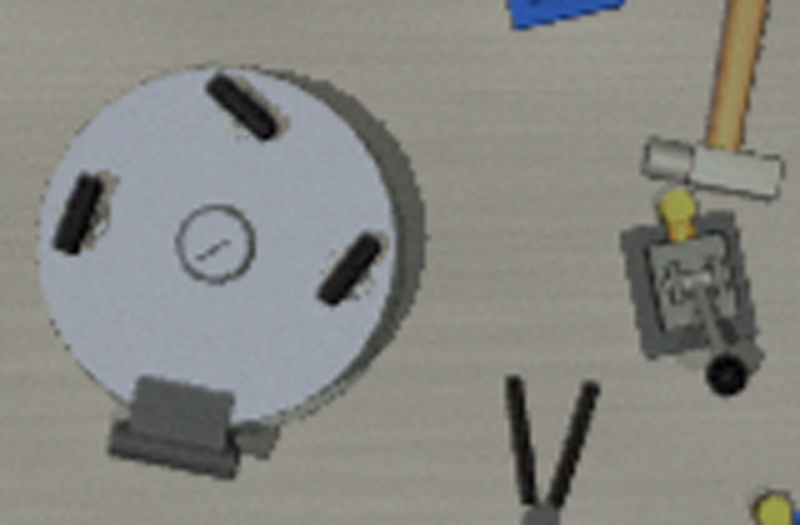

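View pics/scenec.png

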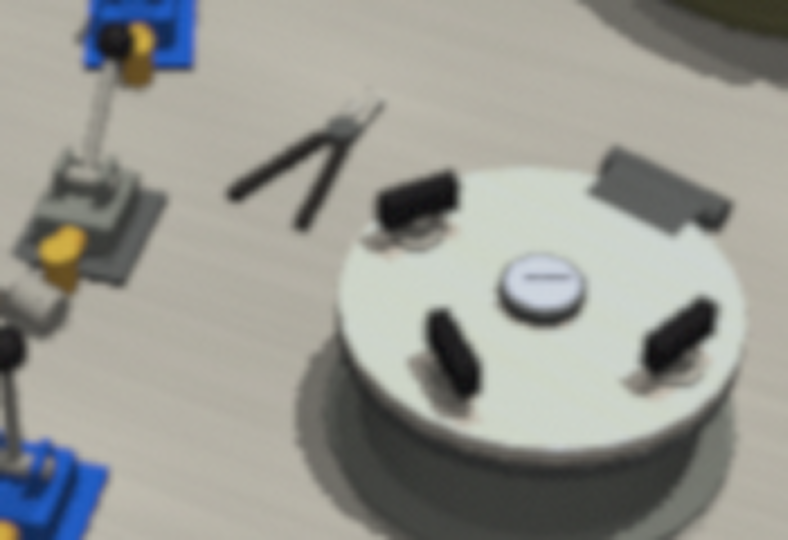

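The crops show the three bars centred at crop pixels (242,106), (79,214) and (350,269). The lid centre is at (217,244), the hinge at the bottom around (175,440), and the valve foot corners and ball at (726,375) are clear. I'll turn these into world positions.

```bash
cat > h.py <<'E'
import numpy as np
from scipy.spatial.transform import Rotation as R
from cell import manip
def ray(n,u,v):
    c=manip.camera_info(n); M=R.from_euler('xyz',c['rotation']).as_matrix()
    return c['position'],M@np.array([(u-c['cx'])/c['fx'],(v-c['cy'])/c['fy'],1])
def at(n,u,v,z):
    p,d=ray(n,u,v); return p+d*(z-p[2])/d[2]
def tc(x,y,z): return at('top',(x+.5)/5-.5+190,(y+.5)/5-.5+170,z)[:2]
def sc(x,y,z): return at('scene',(x+.5)/4.5-.5+195,(y+.5)/4.5-.5+150,z)[:2]
E
python3 - <<'E'
from h import *
np.set_printoptions(precision=1,suppress=True)
C=tc(217.5,244,92);G=tc(216,244,104);print('lid',C,'gauge',G, 'width',tc(38,244,92)-tc(397,244,92),tc(217,66,92)-tc(217,422,92))
print('hinge',tc(175,445,92), tc(114,440,92),tc(240,460,92))
for n,a,b in(('mid',(213,82),(273,133)),('imL(right)',(92,178),(65,250)),('imR(left)',(375,240),(327,300))):
    A=tc(*a,128);B=tc(*b,128);m=(A+B)/2;d=A-B
    print(n,m,np.linalg.norm(d),'r',np.linalg.norm(m-G),'ang',np.degrees(np.arctan2(*(m-G)[::-1])),'bar',np.degrees(np.arctan2(*d[::-1]))%180)
print('scene gauge',sc(543,282,104), 'mid',sc(452,350,128),'imL',sc(681,330,128),'imR',sc(417,192,128))
f=[tc(*p,8) for p in((622,235),(735,212),(760,340),(648,358))];print('foot',f,np.mean(f,0))
for k in range(4): d=f[k]-f[k-1];print(np.linalg.norm(d),np.degrees(np.arctan2(*d[::-1])))
p1,d1=ray('top',(726.5)/5-.5+190,(375.5)/5-.5+170)
for z in(90,100,110):print('ball',z,tc(726,375,z))
p2,d2=ray('scene',(114.5)/4.5-.5+195,(40.5)/4.5-.5+150)
t=np.linalg.lstsq(np.c_[d1,-d2],p2-p1,rcond=None)[0];print(p1+d1*t[0],p2+d2*t[1])
E
```

```text
lid [529.8   5.6] gauge [528.9   5.7] width [  3.9 223.2] [221.9  -2.5]
hinge [405.8  33.2] [409.6  70.9] [395.9  -6.8]
mid [610.5 -13.5] 48.37449827650336 r 83.74802435769854 ang -13.191154352506098 bar 48.557466379695576
imL(right) [547.   87.4] 46.78225929477423 r 83.71241450041451 ang 77.57069433141618 bar 159.059617470801
imR(left) [509.9 -77.9] 46.69589157580121 r 85.68325481169548 ang -102.84354552974972 bar 140.44472072522018
scene gauge [528.6   6.4] mid [621.4  -9.4] imL [555.8  91.5] imR [516.2 -74.9]
foot [array([ 537.3, -253.2]), array([ 551.1, -327.6]), array([ 467.1, -341.5]), array([ 456.6, -268.2])] [ 503.  -297.6]
82.03816947139778 10.500441447098844
75.65500324297274 -79.48832457605918
85.18063874115886 -170.6001405866553
74.08427346194227 98.09301516246407
ball 90 [ 443.  -308.6]
ball 100 [ 442.8 -307.4]
ball 110 [ 442.6 -306.2]
[ 442.7 -306.8  104.6] [ 443.  -307.6  104.7]
```

Everything is consistent:
- **Chamber:** centre (529,6). The mid, right and left knobs are at (612,-13), (548,89) and (510.5,-77), with bars at 48.6°, 159° and 140.4°. Home is -12.8° for mid and 77.2° for the two side knobs.
- **Valve:** pivot (503,-297.5), yaw about 9.3°, lever at about -0.80 rad.

Now I'll move above the mid knob.

Call:
{"method": "servo_tool", "body": {
  "rows": [
    [0,0,-6.6,27,-30.5,0,0.4],
    [0,0,-6.6,27,-30.5,0,0.4],
    [0,0,-6.6,27,-30.5,0,0.4],
    [0,0,-6.6,27,-30.5,0,0.4],
    [0,0,-6.6,27,-30.5,0,0.4],
    [0,0,-6.6,27,-30.5,0,0.4],
    [0,0,-6.6,27,-30.5,0,0.4],
    [0,0,-6.6,27,-30.5,0,0.4],
    [0,0,-6.6,27,-30.5,0,0.4],
    [0,0,-6.6,27,-30.5,0,0.4],
    [0,0,-6.6,27,-30.5,0,0.4],
    [0,0,-6.6,27,-30.5,0,0.4],
    [0,0,-6.6,27,-30.5,0,0.4],
    [0,0,-6.6,27,-30.5,0,0.4],
    [0,0,-6.6,27,-30.5,0,0.4],
    [0,0,-6.6,27,-30.5,0,0.4],
    [0,0,-6.6,27,-30.5,0,0.4],
    [0,0,-6.6,27,-30.5,0,0.4],
    [0,0,0,0,0,0,0.4],
    [0,0,0,0,0,0,0.4]
  ],
  "grip_force": 30
}}

```text
clock: 2.6
eef_pos: [610.9, -13.1, 205.0]
eef_rot: [-3.141, 0.001, 0.839]
wrist_force: [-0.8, -0.1, 0.5]
finger_gap: 56.3
finger_force: 0.0
```

Call:
{"method": "servo_tool", "body": {
  "rows": [
    [0,0,0.5,1,0,-20,0.4],
    [0,0,0,0,0,-20,0.4],
    [0,0,0,0,0,-20,0.4],
    [0,0,0,0,0,-20,0.4],
    [0,0,0,0,0,-12,0.4],
    [0,0,0,0,0,-10,0.4],
    [0,0,0,0,0,0,0.4],
    [0,0,0,0,0,0,0.9],
    [0,0,0,0,0,0,0.9],
    [0,0,0,0,0,0,0.9],
    [0,0,0,0,0,0,0.9],
    [0,0,0,0,0,0,0.9]
  ]
}}

```text
clock: 4.1
eef_pos: [612.0, -13.2, 103.6]
eef_rot: [-3.141, 0.0, 0.847]
wrist_force: [-3.8, 2.3, 2.3]
finger_gap: 18.1
finger_force: 30.0
```

Call:
{"method": "servo_tool", "body": {
  "rows": [
    [0,0,-4,0,0,0,0.9],
    [0,0,-4,0,0,0,0.9],
    [0,0,-4,0,0,0,0.9],
    [0,0,-4,0,0,0,0.9],
    [0,0,-4,0,0,0,0.9],
    [0,0,-4,0,0,0,0.9],
    [0,0,-4,0,0,0,0.9],
    [0,0,-4,0,0,0,0.9],
    [0,0,-4,0,0,0,0.9],
    [0,0,-4,0,0,0,0.9],
    [0,0,-4,0,0,0,0.9],
    [0,0,-4,0,0,0,0.9],
    [0,0,-4,0,0,0,0.9],
    [0,0,-4,0,0,0,0.9],
    [0,0,-4,0,0,0,0.9],
    [0,0,0,0,0,0,0.9],
    [0,0,0,0,0,0,0.9]
  ]
}}

```text
clock: 6.22
eef_pos: [611.7, -12.1, 103.5]
eef_rot: [-3.14, 0.002, -0.199]
wrist_force: [-6.7, 8.1, 4.1]
finger_gap: 18.4
finger_force: 30.0
```

Run:
```python
from h import *
s=manip.read_state();print(s['eef_rot'],s['moment'],s['wrist_force'],s['finger_gap'])
```

```text
[-3.14001017e+00  1.86619586e-03 -1.99465716e-01] [1.81356459 1.36052443 0.1026848 ] [-6.6546528   8.11270984  4.12546148] 18.35828673270277
```

Call:
{"method": "servo_tool", "body": {
  "rows": [
    [0,0,-2,0,0,0,0.9],
    [0,0,-2,0,0,0,0.9],
    [0,0,-2,0,0,0,0.9],
    [0,0,0,0,0,0,0.9]
  ]
}}

```text
clock: 6.72
eef_pos: [612.6, -12.3, 103.6]
eef_rot: [-3.14, -0.0, -0.305]
wrist_force: [1.0, 7.3, 0.4]
finger_gap: 18.5
finger_force: 30.0
```

Run:
```python
from h import *
s=manip.read_state();print(s['eef_rot'],s['moment'],s['wrist_force'],s['finger_gap'])
```

```text
[-3.13971323e+00 -4.52278099e-04 -3.04878532e-01] [ 1.56619305 -0.05227518  0.01243766] [0.99522049 7.25813287 0.44970861] 18.521561585517865
```

Run:
```python
from cell import manip
import cv2,numpy as np
a=cv2.cvtColor(manip.camera("scene"),cv2.COLOR_RGB2BGR)[140:260,240:400]
cv2.imwrite("pics/c1.png",cv2.resize(a,None,fx=5,fy=5,interpolation=cv2.INTER_CUBIC))
```

```text
(no output)
```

View pics/c1.png

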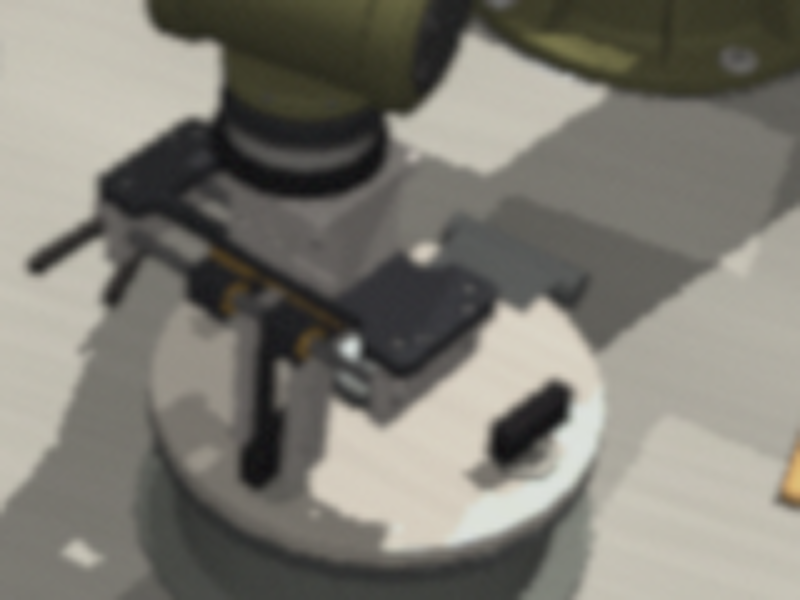

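The bar is between the fingers and nearly at home. Its end shows at crop (262,460), possibly a little skewed in the pads. I'll tighten the grip and turn until I feel the stop.

Call:
{"method": "servo_tool", "body": {
  "rows": [
    [0,0,0,0,0,0,0.95],
    [0,0,-2,0,0,0,0.95],
    [0,0,-2,0,0,0,0.95],
    [0,0,-2,0,0,0,0.95],
    [0,0,0,0,0,0,0.95]
  ],
  "grip_force": 55
}}

```text
clock: 7.4
eef_pos: [612.6, -12.3, 103.6]
eef_rot: [-3.14, -0.0, -0.409]
wrist_force: [1.3, 8.7, 0.5]
finger_gap: 17.4
finger_force: 55.5
```

Run:
```python
from h import *
s=manip.read_state();print(s['eef_rot'],s['moment'],s['wrist_force'],s['finger_gap'])
```

```text
[-3.13991904e+00 -2.90518970e-04 -4.08757110e-01] [ 1.59080479 -0.08927674  0.56490095] [1.25217731 8.65702137 0.51088084] 17.36474597714505
```

Call:
{"method": "servo_tool", "body": {
  "rows": [
    [0,0,-3,0,0,0,0.95],
    [0,0,-3,0,0,0,0.95],
    [0,0,0,0,0,0,0.95]
  ]
}}

```text
clock: 7.78
eef_pos: [611.8, -11.9, 103.6]
eef_rot: [-3.141, 0.002, -0.513]
wrist_force: [-5.8, 9.0, 5.2]
finger_gap: 18.0
finger_force: 59.6
```

Run:
```python
from h import *
s=manip.read_state();print(s['eef_rot'],s['moment'],s['wrist_force'],s['finger_gap'])
```

```text
[-3.14059699e+00  2.06010093e-03 -5.13055811e-01] [2.07849142 1.37184651 1.05669863] [-5.79243853  8.98343858  5.19974518] 17.992923368083318
```

Torque rises sharply, so the knob is at its stop. I'll open, rise and go above the right knob.

Call:
{"method": "servo_tool", "body": {
  "rows": [
    [0,0,4,0,0,0,0.4],
    [0,0,0,0,0,0,0.4],
    [0,0,0,0,0,0,0.4],
    [0,0,0,0,0,30,0.4],
    [0,0,0,0,0,30,0.4],
    [0,0,10.3,0,0,30,0.4],
    [0,0,10.3,0,0,0,0.4],
    [0,0,10.3,0,0,0,0.4],
    [0,0,10.3,0,0,0,0.4],
    [0,0,10.3,0,0,0,0.4],
    [0,0,10.3,0,0,0,0.4],
    [0,0,10.3,0,0,0,0.4],
    [0,0,10.3,0,0,0,0.4],
    [0,0,10.3,-8,12.5,0,0.4],
    [0,0,10.3,-8,12.5,0,0.4],
    [0,0,10.3,-8,12.5,0,0.4],
    [0,0,10.3,-8,12.5,0,0.4],
    [0,0,10.3,-8,12.5,0,0.4],
    [0,0,10.3,-8,12.5,0,0.4],
    [0,0,10.3,-8,12.5,0,0.4]
  ]
}}

```text
clock: 10.28
eef_pos: [556.0, 74.3, 193.5]
eef_rot: [3.142, 0.0, 2.257]
wrist_force: [-0.7, 0.2, -0.4]
finger_gap: 56.2
finger_force: 0.0
```

Call:
{"method": "servo_tool", "body": {
  "rows": [
    [0,0,10.3,-8,12.5,0,0.4],
    [0,0,10.3,0,0,0,0.4],
    [0,0,10.3,0,0,0,0.4],
    [0,0,0,0,0,0,0.4],
    [0,0,0,0,0,0,0.4]
  ]
}}

```text
clock: 10.9
eef_pos: [548.3, 86.4, 193.4]
eef_rot: [-3.142, 0.0, 2.787]
wrist_force: [0.4, 0.2, 0.5]
finger_gap: 56.3
finger_force: 0.0
```

Run:
```python
from cell import manip
import cv2,numpy as np
a=cv2.cvtColor(manip.camera("scene"),cv2.COLOR_RGB2BGR)[150:270,195:370]
b=cv2.cvtColor(manip.camera("top"),cv2.COLOR_RGB2BGR)[170:275,190:350]
a=cv2.resize(a,(437,300),interpolation=cv2.INTER_CUBIC)
b=cv2.resize(b,(457,300),interpolation=cv2.INTER_CUBIC)[:,:350]
cv2.imwrite("pics/c2.png",np.hstack([a,b]))
```

```text
(no output)
```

View pics/c2.png

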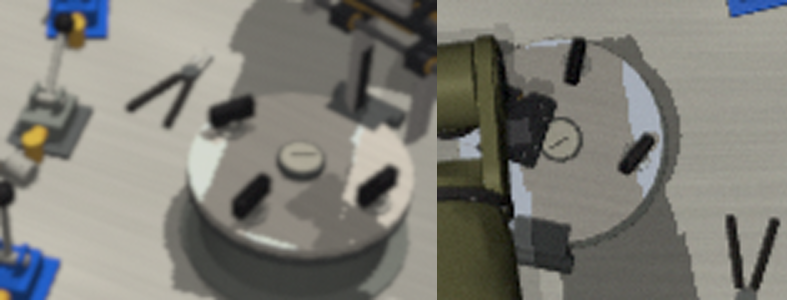

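The mid bar points straight at the gauge in the top half (bar at (576,62), gauge at (560,140)), so it is home. Next is the right knob.

Call:
{"method": "servo_tool", "body": {
  "rows": [
    [0,0,0,0,2,-22,0.4],
    [0,0,0,0,0,-22,0.4],
    [0,0,0,0,0,-22,0.4],
    [0,0,0,0,0,-16,0.4],
    [0,0,0,0,0,-8,0.4],
    [0,0,0,0,0,0,0.4],
    [0,0,0,0,0,0,0.95],
    [0,0,0,0,0,0,0.95],
    [0,0,0,0,0,0,0.95],
    [0,0,0,0,0,0,0.95],
    [0,0,0,0,0,0,0.95]
  ]
}}

```text
clock: 12.38
eef_pos: [548.6, 89.2, 103.7]
eef_rot: [3.14, 0.001, 2.791]
wrist_force: [1.9, 4.3, -0.7]
finger_gap: 17.4
finger_force: 55.0
```

Call:
{"method": "servo_tool", "body": {
  "rows": [
    [0,0,-5,0,0,0,0.95],
    [0,0,-5,0,0,0,0.95],
    [0,0,-5,0,0,0,0.95],
    [0,0,-5,0,0,0,0.95],
    [0,0,-5,0,0,0,0.95],
    [0,0,-5,0,0,0,0.95],
    [0,0,-5,0,0,0,0.95],
    [0,0,-5,0,0,0,0.95],
    [0,0,-5,0,0,0,0.95],
    [0,0,-5,0,0,0,0.95],
    [0,0,-5,0,0,0,0.95],
    [0,0,-5,0,0,0,0.95],
    [0,0,-5,0,0,0,0.95],
    [0,0,-5,0,0,0,0.95],
    [0,0,-5,0,0,0,0.95],
    [0,0,-5,0,0,0,0.95],
    [0,0,0,0,0,0,0.95]
  ]
}}

```text
clock: 14.5
eef_pos: [548.5, 89.1, 103.7]
eef_rot: [3.141, -0.001, 1.396]
wrist_force: [1.3, 5.8, 0.3]
finger_gap: 17.1
finger_force: 55.0
```

Call:
{"method": "servo_tool", "body": {
  "rows": [
    [0,0,-3,0,0,0,0.95],
    [0,0,-3,0,0,0,0.95],
    [0,0,-3,0,0,0,0.95],
    [0,0,-3,0,0,0,0.95],
    [0,0,0,0,0,0,0.95]
  ]
}}

```text
clock: 15.12
eef_pos: [547.9, 87.3, 103.7]
eef_rot: [-3.141, 0.002, 1.187]
wrist_force: [-0.7, 1.6, 2.8]
finger_gap: 17.2
finger_force: 54.5
```

Run:
```python
from h import *
s=manip.read_state();print(s['eef_rot'],s['moment'],s['wrist_force'],s['finger_gap'])
```

```text
[-3.14114898e+00  2.40865578e-03  1.18691682e+00] [0.64224432 0.46114465 0.09207148] [-0.68033306  1.6404676   2.77101088] 17.240003181836414
```

Call:
{"method": "servo_tool", "body": {
  "rows": [
    [0,0,-3,0,0,0,0.95],
    [0,0,-3,0,0,0,0.95],
    [0,0,-2,0,0,0,0.95],
    [0,0,0,0,0,0,0.95]
  ]
}}

```text
clock: 15.62
eef_pos: [547.8, 87.6, 103.6]
eef_rot: [-3.142, 0.003, 1.05]
wrist_force: [-4.3, -5.9, 5.1]
finger_gap: 18.2
finger_force: 61.7
```

Run:
```python
from h import *
s=manip.read_state();print(s['eef_rot'],s['moment'],s['wrist_force'],s['finger_gap'])
```

```text
[-3.14150755e+00  2.58492398e-03  1.04950748e+00] [-1.29633757  1.15450132  1.32522833] [-4.26607325 -5.90723915  5.08022497] 18.175583073677604
```

The right knob is at its stop. On to the left knob.

Call:
{"method": "servo_tool", "body": {
  "rows": [
    [0,0,4,0,0,0,0.4],
    [0,0,0,0,0,0,0.4],
    [0,0,0,0,0,0,0.4],
    [0,0,0,0,0,30,0.4],
    [0,0,0,0,0,30,0.4],
    [0,0,8.5,-4,-18,30,0.4],
    [0,0,8.5,-4,-18,0,0.4],
    [0,0,8.5,-4,-18,0,0.4],
    [0,0,8.5,-4,-18,0,0.4],
    [0,0,8.5,-4,-18,0,0.4],
    [0,0,8.5,-4,-18,0,0.4],
    [0,0,8.5,-4,-18,0,0.4],
    [0,0,8.5,-4,-18,0,0.4],
    [0,0,8.5,-4,-18,0,0.4],
    [0,0,0,0,0,0,0.4],
    [0,0,0,0,0,0,0.4]
  ]
}}

```text
clock: 17.62
eef_pos: [512.4, -73.0, 193.4]
eef_rot: [3.142, -0.0, 2.447]
wrist_force: [0.5, -0.2, 0.8]
finger_gap: 56.1
finger_force: 0.0
```

Call:
{"method": "servo_tool", "body": {
  "rows": [
    [0,0,0,-2,-4,-22,0.4],
    [0,0,0,0,0,-22,0.4],
    [0,0,0,0,0,-22,0.4],
    [0,0,0,0,0,-16,0.4],
    [0,0,0,0,0,-8,0.4],
    [0,0,0,0,0,0,0.4],
    [0,0,0,0,0,0,0.95],
    [0,0,0,0,0,0,0.95],
    [0,0,0,0,0,0,0.95],
    [0,0,0,0,0,0,0.95],
    [0,0,0,0,0,0,0.95]
  ]
}}

```text
clock: 19.0
eef_pos: [511.2, -76.6, 103.7]
eef_rot: [3.139, 0.001, 2.451]
wrist_force: [5.6, 7.5, -0.9]
finger_gap: 16.9
finger_force: 55.0
```

Call:
{"method": "servo_tool", "body": {
  "rows": [
    [0,0,-5,0,0,0,0.95],
    [0,0,-5,0,0,0,0.95],
    [0,0,-5,0,0,0,0.95],
    [0,0,-5,0,0,0,0.95],
    [0,0,-5,0,0,0,0.95],
    [0,0,-5,0,0,0,0.95],
    [0,0,-5,0,0,0,0.95],
    [0,0,-5,0,0,0,0.95],
    [0,0,-5,0,0,0,0.95],
    [0,0,-5,0,0,0,0.95],
    [0,0,-5,0,0,0,0.95],
    [0,0,-5,0,0,0,0.95],
    [0,0,-4,0,0,0,0.95],
    [0,0,-4,0,0,0,0.95],
    [0,0,-3,0,0,0,0.95],
    [0,0,0,0,0,0,0.95]
  ]
}}

```text
clock: 21.0
eef_pos: [511.2, -76.6, 103.7]
eef_rot: [3.14, -0.002, 1.212]
wrist_force: [7.3, 6.6, -2.2]
finger_gap: 17.2
finger_force: 55.0
```

Call:
{"method": "servo_tool", "body": {
  "rows": [
    [0,0,-3,0,0,0,0.95],
    [0,0,-3,0,0,0,0.95],
    [0,0,-3,0,0,0,0.95],
    [0,0,0,0,0,0,0.95]
  ]
}}

```text
clock: 21.5
eef_pos: [510.8, -77.8, 103.8]
eef_rot: [3.14, 0.0, 1.056]
wrist_force: [2.1, -2.7, 1.5]
finger_gap: 18.1
finger_force: 59.3
```

Run:
```python
from h import *
s=manip.read_state();print(s['eef_rot'],s['moment'],s['wrist_force'],s['finger_gap'])
```

```text
[3.13993268e+00 3.27197325e-04 1.05635469e+00] [-0.79477819 -0.40497079  1.08991787] [ 2.12672826 -2.74055093  1.49640233] 18.085447832829562
```

The left knob is at its stop. Release and go above the lever ball.

Call:
{"method": "servo_tool", "body": {
  "rows": [
    [0,0,4,0,0,0,0.4],
    [0,0,0,0,0,0,0.4],
    [0,0,0,0,0,0,0.4],
    [0,0,0,0,0,30,0.4],
    [0,0,0,0,0,30,0.4],
    [0,0,-5.5,-7,-23,30,0.4],
    [0,0,-5.5,-7,-23,0,0.4],
    [0,0,-5.5,-7,-23,0,0.4],
    [0,0,-5.5,-7,-23,0,0.4],
    [0,0,-5.5,-7,-23,0,0.4],
    [0,0,-5.5,-7,-23,0,0.4],
    [0,0,-5.5,-7,-23,0,0.4],
    [0,0,-5.5,-7,-23,0,0.4],
    [0,0,-5.5,-7,-23,0,0.4],
    [0,0,-5.5,-7,-23,0,0.4],
    [0,0,0,0,0,0,0.4],
    [0,0,0,0,0,0,0.4]
  ]
}}

```text
clock: 23.62
eef_pos: [440.4, -306.9, 193.4]
eef_rot: [-3.141, -0.0, 0.166]
wrist_force: [-0.2, 0.0, 0.9]
finger_gap: 56.6
finger_force: 0.0
```

Run:
```python
from cell import manip
import cv2,numpy as np
a=cv2.cvtColor(manip.camera("scene"),cv2.COLOR_RGB2BGR)[150:270,195:370]
b=cv2.cvtColor(manip.camera("top"),cv2.COLOR_RGB2BGR)[170:275,190:350]
a=cv2.resize(a,(437,300),interpolation=cv2.INTER_CUBIC)
b=cv2.resize(b,(457,300),interpolation=cv2.INTER_CUBIC)[:,:350]
cv2.imwrite("pics/c3.png",np.hstack([a,b]))
```

```text
(no output)
```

View pics/c3.png

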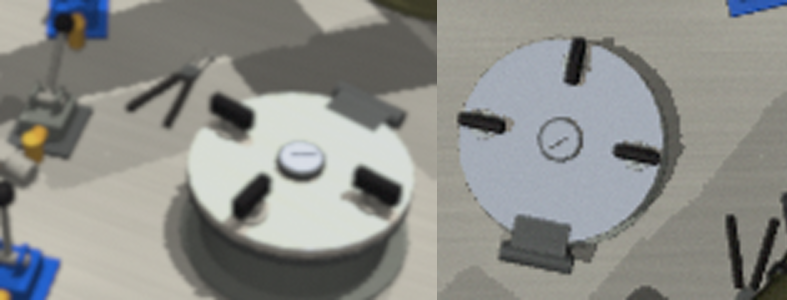

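All three bars point at the gauge: (576,62), (482,122) and (637,153) around (560,140). The lid is locked. Next I'll grip the ball and carry it along its arc.

Call:
{"method": "servo_tool", "body": {
  "rows": [
    [0,0,0,2.4,-0.3,-25,0.4],
    [0,0,0,0,0,-25,0.4],
    [0,0,0,0,0,-25,0.4],
    [0,0,0,0,0,-20,0.4],
    [0,0,0,0,0,-12,0.4],
    [0,0,0,0,0,0,0.4],
    [0,0,0,0,0,0,0.9],
    [0,0,0,0,0,0,0.9],
    [0,0,0,0,0,0,0.9],
    [0,0,0,0,0,0,0.9],
    [0,0,0,0,0,0,0.9]
  ],
  "grip_force": 15
}}

```text
clock: 25.1
eef_pos: [442.6, -307.6, 86.6]
eef_rot: [-3.141, 0.0, 0.165]
wrist_force: [-2.0, 3.5, 2.5]
finger_gap: 24.8
finger_force: 15.0
```

Call:
{"method": "servo_tool", "body": {
  "rows": [
    [0,0,0,6.1,1.0,5.8,0.9],
    [0,0,0,6.7,1.1,5.2,0.9],
    [0,0,0,7.1,1.2,4.4,0.9],
    [0,0,0,7.6,1.2,3.7,0.9],
    [0,0,0,7.9,1.3,2.9,0.9],
    [0,0,0,8.1,1.3,2.1,0.9],
    [0,0,0,8.3,1.3,1.3,0.9],
    [0,0,0,8.4,1.4,0.4,0.9],
    [0,0,0,0,0,0,0.9],
    [0,0,0,0,0,0,0.9],
    [0,0,0,0,0,0,0.9]
  ]
}}

```text
clock: 26.48
eef_pos: [503.5, -297.2, 112.8]
eef_rot: [-3.141, -0.001, 0.165]
wrist_force: [-1.7, 7.0, 5.5]
finger_gap: 24.7
finger_force: 15.0
```

Run:
```python
from cell import manip
import cv2
a=cv2.cvtColor(manip.camera("scene"),cv2.COLOR_RGB2BGR)[90:230,150:310]
cv2.imwrite("pics/c4.png",cv2.resize(a,None,fx=4,fy=4,interpolation=cv2.INTER_CUBIC))
```

```text
(no output)
```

View pics/c4.png

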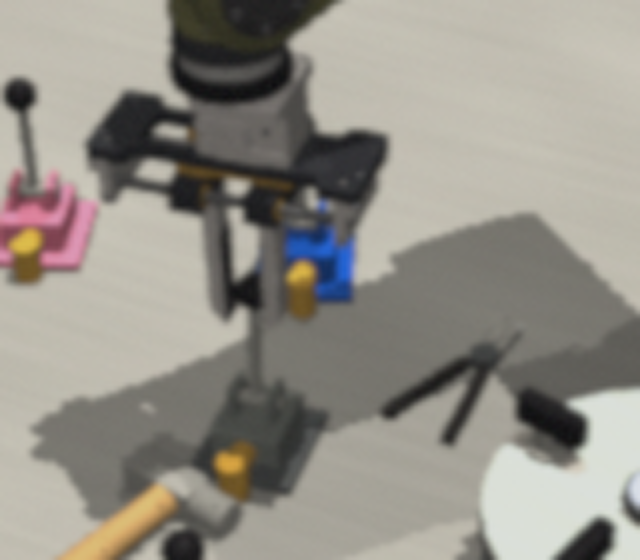

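The ball is held at crop (245,292), with the lever upright above its pivot at (258,390). Release gently and rise clear. Then I'll check the ball's position.

Call:
{"method": "servo_tool", "body": {
  "rows": [
    [0,0,0,0,0,0,0.6],
    [0,0,0,0,0,0,0.5],
    [0,0,0,0,0,0,0.4],
    [0,0,0,0,0,0,0.4],
    [0,0,0,0,0,15,0.4],
    [0,0,0,0,0,30,0.4],
    [0,0,0,0,0,40,0.4],
    [0,0,0,0,0,40,0.4],
    [0,0,0,-40,-20,0,0.4],
    [0,0,0,-40,-20,0,0.4],
    [0,0,0,-40,-20,0,0.4],
    [0,0,0,-20,0,0,0.4],
    [0,0,0,0,0,0,0.4],
    [0,0,0,0,0,0,0.4]
  ]
}}

```text
clock: 28.28
eef_pos: [363.5, -357.9, 237.9]
eef_rot: [3.141, -0.001, 0.165]
wrist_force: [-0.6, 0.3, -0.7]
finger_gap: 56.5
finger_force: 0.0
```

Run:
```python
from cell import manip
import cv2,numpy as np
a=cv2.cvtColor(manip.camera("scene"),cv2.COLOR_RGB2BGR)[150:225,190:270]
b=cv2.cvtColor(manip.camera("top"),cv2.COLOR_RGB2BGR)[195:270,290:370]
cv2.imwrite("pics/c5.png",cv2.resize(np.hstack([a,b]),None,fx=5,fy=5,interpolation=cv2.INTER_CUBIC))
```

```text
(no output)
```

View pics/c5.png

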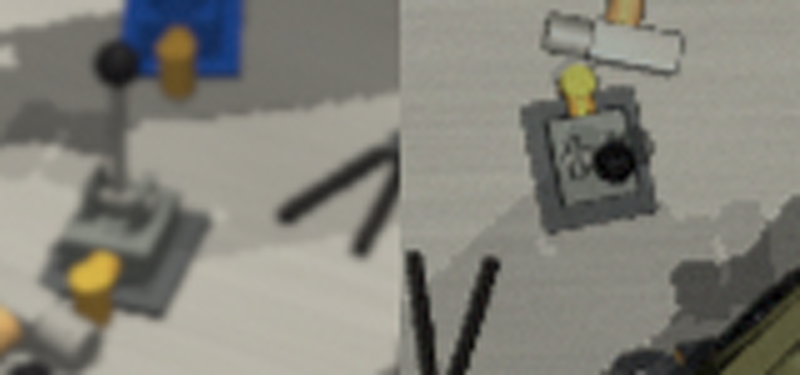

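Run:
```python
from h import *
p1,d1=ray('top',332.4,226.6);p2,d2=ray('scene',212.8,162.2)
t=np.linalg.lstsq(np.c_[d1,-d2],p2-p1,rcond=None)[0];a,b=p1+d1*t[0],p2+d2*t[1];print(a,b)
f=lambda x,y:at('top',(x-400+.5)/5-.5+290,(y+.5)/5-.5+195,8)[:2]
q=[f(*p) for p in((521,107),(634,86),(657,211),(547,232))];c=np.mean(q,0);print(c)
d=(a+b)[:2]/2-c; x=d@[np.cos(.162),np.sin(.162)]; print('lean',x,np.arcsin(x/85))
```

```text
[ 496.63169553 -297.70908453  132.2076404 ] [ 496.56609359 -297.57794642  132.18838425]
[ 504.52581084 -296.68241695]
lean -7.978144403290111 -0.0939988869989507
```

The estimate of -0.09 rad is inside the tolerance but close to its edge. I'll refine the ball centroid by thresholding before deciding on a nudge.

```bash
cat > ball.py <<'E'
from h import *
import cv2
def cen(n,u,v):
    g=manip.camera(n).max(2); r=9
    u0,v0=int(round(u)),int(round(v)); w=(g[v0-r:v0+r+1,u0-r:u0+r+1]<45).astype('uint8')
    k,l,s,c=cv2.connectedComponentsWithStats(w); i=l[r,r]; print(n,s[i],c[i]+[u0-r,v0-r]); return c[i]+[u0-r,v0-r]
p1,d1=ray('top',*cen('top',332.4,226.6));p2,d2=ray('scene',*cen('scene',212.8,162.2))
t=np.linalg.lstsq(np.c_[d1,-d2],p2-p1,rcond=None)[0];a,b=p1+d1*t[0],p2+d2*t[1];print(a,b)
c=manip.camera('top')[195:270,290:370]
E
python3 ball.py
```

```text
top [ 6  5  9  9 54] [332.66666667 226.75925926]
scene [ 6  6  7  8 43] [213.06976744 162.72093023]
[ 496.25421765 -298.76378447  130.03315311] [ 495.60785776 -297.46840921  129.84258751]
```

The lever leans back by about 7 mm because the ball slipped slightly in the pads. I'll regrip it more firmly and move it 7 mm forward.

Call:
{"method": "servo_tool", "body": {
  "rows": [
    [0,0,0,33.4,15,0,0.4],
    [0,0,0,33.4,15,0,0.4],
    [0,0,0,33.4,15,0,0.4],
    [0,0,0,33.3,15,0,0.4],
    [0,0,0,0,0,0,0.4],
    [0,0,0,0,0,-30,0.4],
    [0,0,0,0,0,-30,0.4],
    [0,0,0,0,0,-30,0.4],
    [0,0,0,0,0,-22,0.4],
    [0,0,0,0,0,-15,0.4],
    [0,0,0,0,0,0,0.4],
    [0,0,0,0,0,0,0.9],
    [0,0,0,0,0,0,0.9],
    [0,0,0,0,0,0,0.9],
    [0,0,0,0,0,0,0.9]
  ],
  "grip_force": 35
}}

```text
clock: 30.4
eef_pos: [496.5, -298.2, 110.6]
eef_rot: [3.141, -0.0, 0.165]
wrist_force: [0.4, -0.8, 2.5]
finger_gap: 24.3
finger_force: 35.0
```

Call:
{"method": "servo_tool", "body": {
  "rows": [
    [0,0,0,2.5,0.4,0,0.9],
    [0,0,0,2.5,0.4,0,0.9],
    [0,0,0,2,0.3,0,0.9],
    [0,0,0,0,0,0,0.9],
    [0,0,0,0,0,0,0.9],
    [0,0,0,0,0,0,0.6],
    [0,0,0,0,0,0,0.5],
    [0,0,0,0,0,0,0.4],
    [0,0,0,0,0,0,0.4],
    [0,0,0,0,0,15,0.4],
    [0,0,0,0,0,30,0.4],
    [0,0,0,0,0,40,0.4],
    [0,0,0,0,0,40,0.4],
    [0,0,0,-40,-20,0,0.4],
    [0,0,0,-40,-20,0,0.4],
    [0,0,0,-40,-20,0,0.4],
    [0,0,0,-20,0,0,0.4],
    [0,0,0,0,0,0,0.4],
    [0,0,0,0,0,0,0.4]
  ]
}}

```text
clock: 32.78
eef_pos: [364.0, -356.8, 235.9]
eef_rot: [3.141, -0.001, 0.165]
wrist_force: [0.2, -0.3, 0.1]
finger_gap: 56.2
finger_force: 0.0
```

```bash
python3 ball.py
python3 - <<'E'
from cell import manip
import cv2,numpy as np
a=cv2.cvtColor(manip.camera("scene"),cv2.COLOR_RGB2BGR)[150:225,190:270]
b=cv2.cvtColor(manip.camera("top"),cv2.COLOR_RGB2BGR)[195:270,290:370]
cv2.imwrite("pics/c6.png",cv2.resize(np.hstack([a,b]),None,fx=5,fy=5,interpolation=cv2.INTER_CUBIC))
E
```

```text
top [ 6  3  8  8 51] [332.35294118 224.68627451]
scene [ 5  8  7  8 44] [211.90909091 164.34090909]
[ 502.614416   -298.0827949   129.23297244] [ 502.19457699 -297.24444604  129.1082995 ]
```

View pics/c6.png

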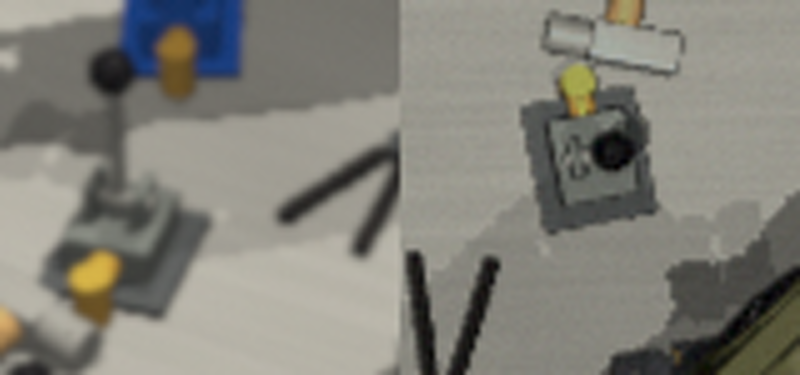

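The ball is now at x ≈ 502.4, with the pivot at about 503.5, so the lever is within roughly 0.02 rad of upright. The gripper is clear, so I'm handing in.

```bash
python3 -c "
from cell import manip
print(manip.sign_off())"
```

```text
the job is handed in; nothing more can be done
None
```

I turned all three knobs to their end stops (mid, then right, then left), raised the lever to within about 0.02 rad of upright by camera, and handed the job in at about 33 s; no verdict came back.

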